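Park the ink cup between the plate clamps

TASK

On the steel printing plate a round ink cup stands open side down, off to one side of the pair of clamps. Slide it along the plate, never lifting or tipping it (the ink would run out), until it stands midway between the two clamps and in line with them. Leave the solvent tin, the tubes and the tape roll where they are.

Things in the scene. Friction and masses are not known exactly. Their poses are not given: they have to be found in the camera images.
- ink_cup: Aluminium ink cup, an upright cylinder 96 mm wide, 56 mm high, thin black disc on top, white ring round its foot. Too wide to grip; its smooth side can be pushed. 0.35 to 0.7 kg, stays where it is left. Origin: centre of its underside. Starts on the plate's +y or -y side, 125 to 150 mm from the line through the clamps, up to 30 mm off the middle along it.
- park (a point): The point on the plate's top face (10 mm above the table) midway between the two clamps: the centre of the ink cup belongs over it. Axes as the plate's: x runs along the line through the two clamps, y across it, z up.
- plate: Fixed flat steel plate, 300 mm (x) by 460 mm (y), 10 mm thick; origin at the centre of its underside, x roughly away from the robot. Two equal dark clamps are fixed on it at x = +100 and -100 mm, y = 0: blocks 45 mm (x) by 60 mm (y), 22 mm high, with a round black knob 32 mm wide, up to 38 mm above the plate's top face. Clear gap between the clamps: 155 mm.
- solvent_tin: Loose oblong tin standing on the plate on the other side of the clamp pair from the ink cup, centre 125 to 150 mm from the line through the clamps; 70 by 50 mm, 52 mm high, with a black screw cap up to 64 mm. Origin: centre of its underside. To be left alone.
- tube_a: White upright open tube, 42 mm in diameter, 110 mm high, standing on the table to the robot's right of the plate. Origin: centre of its underside. To be left alone.
- tube_b: A second tube like tube_a, beside it. To be left alone.
- tape_roll: Yellow roll of tape lying flat on the table to the robot's left of the plate: ring 100 mm in diameter, 48 mm high. Origin: centre of its underside. To be left alone.

How it is judged:
By the outcome, as a careful person would: the job done as asked, in the order asked, and still so for the second after the job is handed in, with the robot touching nothing.
It also fails if it takes over 40 s, if anything falls off the work surface, if the arm or the gripper's body presses on something with over 40 N, if the wrist force passes 120 N, or if a joint passes its speed limit or range.

ROBOT

A 6-joint arm with a two-finger parallel gripper is mounted at the origin on the work surface. World frame = base frame: x ahead of the robot, y to its left, z up, the work surface at z = 0. Lengths are in mm, angles in rad, forces in N, time in s.
With the tool pointing down it reaches from about 325 to 875 mm from the base axis. Payload 4.4 kg.
Tool frame: the origin (TCP) lies at the very end of the fingers, on their centre line; the grasp point (between the pads) lies 19 mm behind it; z points along the fingers, y is the line along which they close (so a half turn about z gives the same grasp; the last joint's range is limited). The gripper opens to 85 mm and grips with 20 to 120 N. Pads are 22 mm wide; open, the fingers measure 114 mm over their backs; the gripper's body (76 mm by 85 mm) begins 54 mm behind the grasp point. The pads swing forward as they close: fully open they stand 13 mm farther back than shut.
Start: joints at [-1.381, 0.207, 1.542, -0, 1.393, -0.15], TCP at [192.176, -541.937, 231.282] pointing down, gripper open.
Joint ranges: [-2.73, 2.73], [-0.86, 2.22], [0.23, 2.46], [-1.11, 4.25], [0.08, 2.63], [-2.82, 2.82]. Speed limits (rad/s): [2.79, 2.79, 3.14, 3.14, 3.14, 3.14].

INTERFACE

Orientations are given as a rotation vector (axis times angle).
In Python, from rig import arm gives the robot as it stands. Calls block until the motion is done:
- arm.move_to(position, orientation): joint-space move of the TCP to a pose.
- arm.movel(position, orientation=None, vel=150, contact_N=None): straight line of the TCP; orientation=None keeps the orientation; vel is the mean speed in mm/s. With contact_N (N) it stops when the force on the tool has changed by that much, and returns True; else False.
- arm.move_joints(angles): joint-space move.
- arm.command_gripper(opening, grip_force=None): finger opening in mm; grip_force is the grip in N (None keeps the last); returns when the fingers have stopped.
- arm.wait(seconds).
- arm.ik(position, orientation): joint angles nearest the present ones, or None.
- arm.observe(): the state.
- arm.get_image(name): name is "scene" or "top" or "wrist"; returns a dict with "pixels" (400x640x3 uint8, blue, green, red), "range_z" (400x640 float32, mm along the optical axis (not along the pixel's ray), 0 where there is no reading), "camera_matrix" (3x3 intrinsics, pixels), "cam_to_world" (4x4, takes a point from camera to world coordinates); the wrist camera has in their place "T_tool_cam" (4x4, takes a point from camera to tool coordinates, whose origin is the TCP and whose axes are the flange's). Camera axes: x right, y up, looking along -z (the intrinsics and any distortion apply to the point x, -y, -z); pixel columns grow to the right and rows downward; lengths in mm; the calibration is good to about 2 mm. A picture is of the moment at which its call begins: read the wrist's pose just before it.
A pose or a line that the arm cannot do raises arm.Unreachable and nothing moves.
- arm.close_job(): hands the job in; it is judged then, once.
Trained networks look in a picture, given as the dict that the camera call returned (one of the last four; its "shot" number tells which), for a name from the list of things; names that differ only in an ending like _2 or _b are one class to them, and where a whole thing is asked for, a point or a joint stands for the part that bears it (a point fixed in the world has none). Each returns a list of dicts, best first, with "confidence" (0 to 1); they miss things now and then, are a little off and sometimes report something else, mostly with a low value. They report only what shows in the picture. A call takes as long as a camera call.
- arm.trace(picture, thing): "region" (400x640 bool, what is visible of it).
- arm.tip_of(picture, thing): "at" ([x, y, z] in mm, in the coordinates of the camera as it stood for that picture, good to about 4 mm: a listed point, or the origin of a listed thing).
The state is a dict: "time_s": time; "joint_pos": joint angles; "qvel": joint speeds; "tau": joint torques, N m; "ee_pos": TCP position; "orientation": TCP orientation; "wrist_force": force on the tool from outside, world axes, zero at the start; "torque": the same for the moment, N m; "gripper_width": finger opening in mm; "grasp_force": force on a finger pad.
Only numpy, scipy, OpenCV 4.12 (cv2) and the standard library are available. Lean on these libraries where they do the work, as an engineer would, in place of code of your own. Each camera call takes 0.05 s, during which the arm holds its last target. There are 200 camera calls.

## Working session

There is one attempt and no reset: what is moved stays moved. The work goes in short steps, each a Python script; the robot and the scene stay as the last script left them, time stands still between calls to the robot, and variables do not carry over. Pictures are saved under pics/ and viewed, at most 10 in all, crops included, and the job is handed in when it is done.

```bash
mkdir -p pics
cat > h.py <<'E'
import numpy as np, cv2
from rig import arm
def cloud(im):
    K=np.array(im["camera_matrix"]);z=im["range_z"];v,u=np.indices(z.shape)
    P=np.stack([(u-K[0,2])/K[0,0]*z,-(v-K[1,2])/K[1,1]*z,-z],-1)
    T=np.array(im["cam_to_world"]);return P@T[:3,:3].T+T[:3,3]
E
python3 - <<'E'
from h import *
ims={n:arm.get_image(n) for n in("top","scene")}
cv2.imwrite("pics/both.png",cv2.resize(np.vstack([ims["top"]["pixels"],ims["scene"]["pixels"]]),(480,600)))
cv2.imwrite("pics/top.png",ims["top"]["pixels"])
for n,im in ims.items():
    print(n,[k for k in im],np.round(im["cam_to_world"],3).tolist())
    C=cloud(im);T=np.array(im["cam_to_world"])
    for t in("ink_cup","park","plate","solvent_tin","tube_a","tape_roll"):
        for d in arm.tip_of(im,t)[:3]:
            print(n,t,round(d["confidence"],2),np.round(T[:3,:3]@d["at"]+T[:3,3],1))
        for d in arm.trace(im,t)[:2]:
            m=d["region"]&(im["range_z"]>0);p=C[m]
            print("   reg",round(d["confidence"],2),m.sum(),np.round(np.percentile(p,[2,50,98],axis=0),0).tolist() if m.any() else 0)
print(arm.observe())
E
```

```text
top ['pixels', 'range_z', 'camera_matrix', 'cam_to_world', 'shot'] [[-0.007, 0.997, -0.083, 417.927], [-1.0, -0.006, 0.003, 10.008], [0.003, 0.083, 0.997, 1345.509], [0.0, 0.0, 0.0, 1.0]]
top ink_cup 0.79 [ 571.5 -150.6   12.2]
   reg 0.66 764 [[524.0, -195.0, 22.0], [568.0, -150.0, 67.0], [613.0, -107.0, 73.0]]
   reg 0.55 11327 [[423.0, -239.0, 5.0], [570.0, -10.0, 11.0], [730.0, 207.0, 37.0]]
top park 0.65 [578.  -21.8  12.1]
top plate 0.6 [574.4 -17.7   1.9]
top solvent_tin 0.81 [587.6 117.8  13.5]
   reg 0.95 379 [[553.0, 81.0, 23.0], [587.0, 114.0, 63.0], [623.0, 149.0, 77.0]]
top tube_a 0.86 [ 462.5 -474.9    1.4]
top tube_a 0.54 [ 588.8 -484.9    6.1]
   reg 0.73 307 [[567.0, -502.0, 4.0], [586.0, -474.0, 73.0], [606.0, -462.0, 113.0]]
   reg 0.69 278 [[440.0, -492.0, 9.0], [460.0, -462.0, 69.0], [478.0, -452.0, 112.0]]
top tape_roll 0.57 [491.6 469.    0.6]
   reg 0.96 595 [[440.0, 417.0, -1.0], [491.0, 468.0, 45.0], [536.0, 516.0, 54.0]]
scene ['pixels', 'range_z', 'camera_matrix', 'cam_to_world', 'shot'] [[-0.813, -0.491, 0.311, 984.843], [0.582, -0.688, 0.435, 642.075], [
[... 1008 characters left out ...]
.0, 54.0]]
{'time_s': 1.3, 'joint_pos': array([-1.38050885e+00,  2.06580873e-01,  1.54154684e+00, -8.55018418e-06,
        1.39350956e+00, -1.50516126e-01]), 'qvel': array([-0.00057859, -0.00243751, -0.0002144 , -0.00027289, -0.00023094,
       -0.00132197]), 'tau': array([ 4.30141563e-04, -3.83054566e+01, -2.91960096e+01, -1.50226747e-04,
        1.00283229e-03, -3.47662326e-07]), 'ee_pos': array([ 192.16421778, -541.91419624,  231.27028817]), 'orientation': array([-3.09604785e+00, -5.32740875e-01,  1.46109601e-05]), 'wrist_force': array([ 1.04934407, -0.60922914, -0.00969978]), 'torque': array([-0.00154689, -0.04957228, -0.03806632]), 'grasp_force': 0.0, 'gripper_width': 85.67955748712717}
```

View pics/top.png

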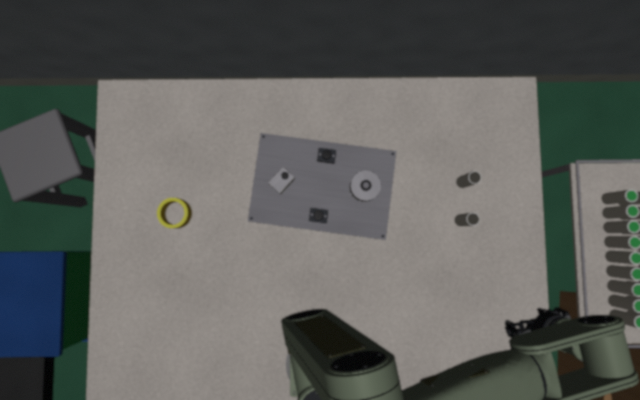

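The top view shows the plate near (322,186), with clamps at (326,155) and (318,215). The cup is at (366,185), the tin at (282,180), the tubes at right and the tape at left, which matches the network positions. Next is a closer wrist view to get the exact plate axes.

```bash
cat >> h.py <<'E'
from scipy.spatial.transform import Rotation as R
def ori(d):  # tool down, tool x along unit dir d
    x=np.array([d[0],d[1],0.])/np.hypot(*d[:2]);z=np.array([0,0,-1.]);return R.from_matrix(np.c_[x,np.cross(z,x),z]).as_rotvec()
def wrist():
    s=arm.observe();im=arm.get_image("wrist");T=np.eye(4);T[:3,:3]=R.from_rotvec(s["orientation"]).as_matrix();T[:3,3]=s["ee_pos"]
    im["cam_to_world"]=T@np.array(im["T_tool_cam"]);return im
def measure(im):
    C=cloud(im);x,y,z=C[...,0],C[...,1],C[...,2];ok=im["range_z"]>0
    near=ok&(abs(x-574)<190)&(abs(y+14)<260)
    r=cv2.minAreaRect(C[near&(z>6)][:,:2].astype(np.float32)[::1]);print("plate rect",r)
    m=(near&(z>26)&(z<55)).astype(np.uint8)
    n,l,st,c=cv2.connectedComponentsWithStats(m)
    for i in range(1,n):
        if st[i,4]>60: 
            p=C[l==i];print("blob",st[i,4],np.round(p.mean(0),1),cv2.minAreaRect(p[:,:2].astype(np.float32)))
    T=im["cam_to_world"];out={}
    for t in("ink_cup","park","solvent_tin","plate"):
        for d in arm.tip_of(im,t)[:2]:
            print(t,round(d["confidence"],2),np.round(T[:3,:3]@d["at"]+T[:3,3],1))
    t=near&(z>62)&(z<72)&(y<-60) ; p=C[t][:,:2].astype(np.float32)
    if len(p)>20: print("cup top",len(p),cv2.minEnclosingCircle(p),p.mean(0))
E
python3 - <<'E'
from h import *
for n in("top","scene"): print(n);measure(arm.get_image(n))
arm.move_to([500,-60,480],ori((1,0)))
im=wrist();cv2.imwrite("pics/w1.png",im["pixels"]);print("wrist");measure(im);print(arm.observe()["time_s"],arm.observe()["ee_pos"],arm.observe()["joint_pos"])
E
```

```text
top
plate rect ((573.7713012695312, -15.3453369140625), (376.49761962890625, 514.8989868164062), 0.16282159090042114)
blob 248 [673.7 -30.2  37.2] ((675.1577758789062, -30.391883850097656), (59.63578414916992, 45.220603942871094), 82.20509338378906)
blob 258 [477.2  -2.5  37.3] ((477.7637023925781, -2.459270477294922), (59.61194610595703, 45.241310119628906), 81.6561050415039)
ink_cup 0.71 [ 571.8 -150.7   12.5]
park 0.91 [580.3 -19.8  12.6]
solvent_tin 0.82 [589.8 116.7  11.2]
plate 0.93 [ 5.731e+02 -1.670e+01  4.000e-01]
cup top 640 ((570.7095947265625, -152.78546142578125), 47.89290237426758) [ 570.13367 -152.60556]
scene
plate rect ((573.8294067382812, -13.85589599609375), (379.2810363769531, 519.1349487304688), 0.008775564841926098)
blob 115 [ 587.1 -117.6   41.4] ((585.319580078125, -124.30430603027344), (37.71616744995117, 91.422607421875), 57.542808532714844)
blob 193 [479.6   3.8  38.3] ((476.9348449707031, 0.8846549987792969), (63.09731674194336, 47.59551239013672), 81.22518157958984)
blob 210 [675.8 -23.8  38.2] ((674.2658081054688, -29.258747100830078), (66.48535919189453
[... 619 characters left out ...]
2177734), 82.72277069091797)
blob 189 [588.7  98.9  41. ] ((589.8237915039062, 98.59143829345703), (41.280235290527344, 86.83811950683594), 82.97532653808594)
blob 653 [481.   -0.6  37.3] ((479.7117614746094, 0.2693901062011719), (60.07710266113281, 45.26380920410156), 81.88410949707031)
ink_cup 0.85 [ 575.6 -150.4   10.8]
park 0.77 [582.5 -10.2  11.6]
park 0.26 [ 574.8 -149.9    7.6]
solvent_tin 0.69 [593.2 118.4  10.7]
plate 0.81 [580.8 -15.7   7.2]
cup top 2168 ((572.288330078125, -150.07650756835938), 47.879093170166016) [ 573.315   -149.81119]
4.275 [499.97006993 -60.48810059 479.67048072] [-2.92375663e-01 -1.90788897e-02  1.28926442e+00 -5.23037679e-05
  1.87201538e+00  1.27934637e+00]
```

View pics/w1.png

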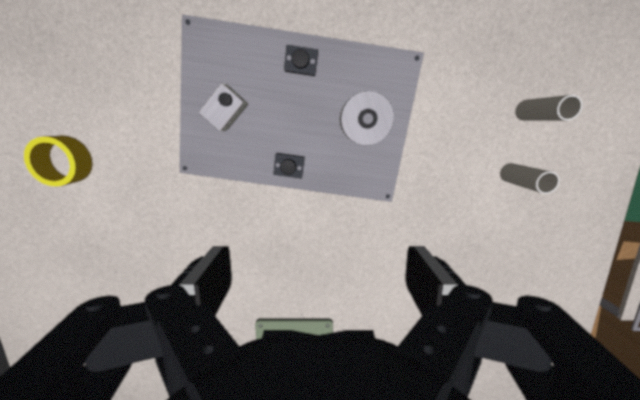

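The wrist view agrees with the network: cup at (367,118), clamps at (301,60) and (289,166), tin at (222,105). The plate is turned by -8.1°. Averaged over the views, park is at about (577,-15) and the cup at about (571.5,-151). I'll push with half-open fingers cradling the cup's far side and stop 12 mm short.

Run:
```python
from h import *
park=np.array([577,-15.]);cup=np.array([571.3,-151.3]);d=(park-cup)/np.linalg.norm(park-cup)
print(np.round(arm.get_image("wrist")["T_tool_cam"],2).tolist())
for s in(1,-1):
    o=ori(s*d);a,b,c=cup-85*d,cup-85*d,park-(52+12)*d
    q=[arm.ik([*p,h],o) for p,h in((a,150),(b,18),(c,18))];print(s,[None if x is None else np.round(x,2) for x in q])
    if all(x is not None for x in q): break
arm.command_gripper(50)
arm.move_to([*a,150],o);arm.movel([*a,18],vel=120)
print(arm.movel([*c,18],vel=60));st=arm.observe();print(st["time_s"],st["ee_pos"],st["wrist_force"],st["gripper_width"],s)
im=arm.get_image("scene");cv2.imwrite("pics/s1.png",im["pixels"][60:360,130:530]);w=wrist();cv2.imwrite("pics/w2.png",w["pixels"])
```

```text
[[0.0, 0.96, 0.26, 67.96], [1.0, -0.0, -0.0, -1.36], [-0.0, 0.26, -0.96, -142.85], [0.0, 0.0, 0.0, 1.0]]
1 [array([-0.53,  0.36,  1.52, -0.  ,  1.26, -0.49]), array([-0.53,  0.53,  1.59, -0.  ,  1.02, -0.49]), array([-0.29,  0.47,  1.68, -0.  ,  0.99, -0.24])]
False
10.35 [574.3388582  -79.01300536  18.0059705 ] [ 0.31804868 -1.62806318 -0.82441531] 50.22909849643302 1
```

View pics/s1.png

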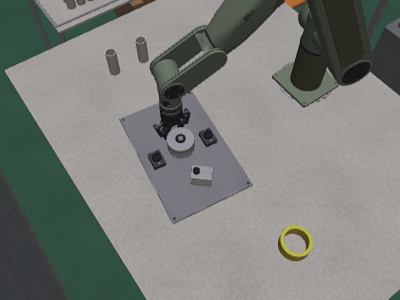

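View pics/w2.png

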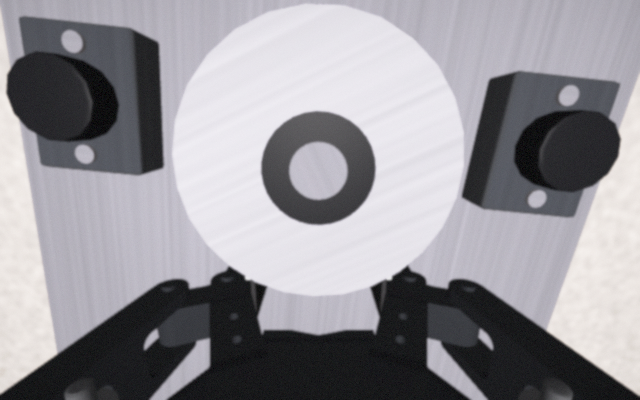

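The wrist view shows the cup (318,150) upright in the cradle, with both clamps fully visible at (90,95) and (545,140). The tin is untouched in the scene crop. This one picture lets me measure cup and clamps together.

```bash
cat >> h.py <<'E'
def rel(im):
    C=cloud(im);x,y,z=C[...,0],C[...,1],C[...,2];ok=im["range_z"]>0;K=[]
    for cx,cy in((676,-29),(478.5,-1)):
        m=ok&(abs(x-cx)<45)&(abs(y-cy)<45)&(z>24)&(z<56)
        m&=np.hypot(x-577,y+15)>66
        r=cv2.minAreaRect(C[m][:,:2].astype(np.float32));K.append(r[0]);print("clamp",m.sum(),r)
    m=ok&(z>61)&(z<73)&(np.hypot(x-577,y+20)<75)
    l,st=cv2.connectedComponentsWithStats(m.astype(np.uint8))[1:3];i=1+np.argmax(st[1:,4]);p=C[l==i]
    h=cv2.convexHull(p[:,:2].astype(np.float32));(c,rad)=cv2.minEnclosingCircle(h)
    K=np.array(K);park=K.mean(0);e=(K[0]-K[1])/np.linalg.norm(K[0]-K[1]);n=np.array([-e[1],e[0]]);v=np.array(c)-park
    print("span",np.linalg.norm(K[0]-K[1]),"park",park,"cup",c,"r",rad,"z med/std",np.median(p[:,2]),p[:,2].std(),"plate-frame err",v@e,v@n)
    return park,np.array(c),e,n
E
python3 - <<'E'
from h import *
rel(wrist());print(arm.observe()["ee_pos"])
E
```

```text
clamp 16461 ((678.0014038085938, -27.006221771240234), (60.521060943603516, 46.706947326660156), 81.40684509277344)
clamp 18588 ((480.79571533203125, 1.0634994506835938), (60.49958038330078, 46.41461181640625), 81.57191467285156)
span 199.1933553535146 park [579.39855957 -12.97136116] cup (577.3175659179688, -40.79084777832031) r 62.647789001464844 z med/std 66.45326022828314 1.7587646542949253 plate-frame err 1.860009071698869 -27.835134929180967
[574.30814501 -79.03291568  17.9831414 ]
```

The clamps measure well (span 199 mm, sizes correct), but the cup circle comes out too wide because it caught gripper pixels. I'll mask it with the network's cup region.

```bash
sed -i 's/    m=ok&(z>61).*/    t=arm.trace(im,"ink_cup")[0];m=ok\&(z>62)\&(z<71)\&cv2.erode(t["region"].astype(np.uint8),np.ones((3,3))).astype(bool);m=cv2.morphologyEx(m.astype(np.uint8),cv2.MORPH_OPEN,cv2.getStructuringElement(2,(41,41)));print("trace",t["confidence"],m.sum())/' h.py
python3 - <<'E'
from h import *
rel(wrist());print(arm.observe()["ee_pos"],arm.observe()["time_s"])
E
```

```text
clamp 16452 ((678.133056640625, -26.836162567138672), (60.381778717041016, 46.958431243896484), 81.83953094482422)
clamp 18576 ((480.6211242675781, 1.1271247863769531), (60.57868957519531, 46.929656982421875), 81.99798583984375)
trace 0.93 8375
span 199.48160032782553 park [579.37709045 -12.85451889] cup (587.3816528320312, 6.658484935760498) r 21.636812210083008 z med/std 66.26915621084302 0.6641872989708362 plate-frame err 5.190197232443313 20.442411547308023
[574.31993604 -79.04521161  17.98883429] 10.6
```

```bash
sed -i 's/    t=arm.trace.*/    m=(ok\&(z>61)\&(z<73)\&(im["pixels"].min(2)>150)).astype(np.uint8)/' h.py
python3 - <<'E'
from h import *
im=wrist();rel(im)
C=cloud(im);z=C[...,2];m=(z>61)&(z<73);print(m.sum(),im["pixels"][60:300:20,318].min(1),np.round(z[10:320:20,318]),np.round(z[150,140:500:20]))
E
```

```text
clamp 16464 ((677.9187622070312, -26.992687225341797), (60.548152923583984, 46.784400939941406), 82.5704574584961)
clamp 18565 ((480.53662109375, 1.2058753967285156), (60.34220504760742, 47.495994567871094), 82.18041229248047)
span 199.38622962585478 park [579.22769165 -12.89340591] cup (578.0050659179688, -26.829858779907227) r 48.72705078125 z med/std 66.27055239980092 0.6632003566721739 plate-frame err 0.7606515971496136 -13.969285640448499
68674 [229 233 233  94 100 189 190 106  62 226 224 226] [65. 66. 66. 68. 67. 65. 70. 72. 71. 71. 71. 68. 66. 67. 66. 10.] [32. 15. 67. 67. 67. 66. 66. 71. 71. 70. 70. 71. 66. 66. 67. 66. 65. 20.]
```

Now the cup radius is 48.7 mm, which is right. The cup is 14 mm short and 0.8 mm off laterally, so I'll finish the push.

Run:
```python
from h import *
p=arm.observe()["ee_pos"];a=np.radians(-8.1);e=np.array([np.cos(a),np.sin(a)]);n=np.array([-e[1],e[0]])
q=p[:2]-0.8*e+13.9*n
arm.movel([*q,18],vel=30);arm.wait(.3);rel(wrist());rel(wrist());print(arm.observe()["ee_pos"],arm.observe()["time_s"])
```

```text
clamp 15146 ((677.9619140625, -26.869384765625), (60.032081604003906, 46.24169921875), 81.88292694091797)
clamp 16984 ((480.66729736328125, 1.0932388305664062), (60.285465240478516, 46.80231475830078), 81.80765533447266)
span 199.26633959822198 park [579.31460571 -12.88807297] cup (578.2129516601562, -11.861684799194336) r 48.96073913574219 z med/std 66.30656242711578 0.6634538700512648 plate-frame err -1.2347841616412156 0.8616393666517735
clamp 15127 ((678.0104370117188, -26.990314483642578), (60.52208709716797, 46.529361724853516), 81.5573959350586)
clamp 16982 ((480.8725280761719, 1.0458335876464844), (60.43714904785156, 46.69856643676758), 82.2513427734375)
span 199.1215225387633 park [579.44148254 -12.97224045] cup (578.5220947265625, -12.270805358886719) r 48.95650863647461 z med/std 66.29928339055533 0.6602430742039525 plate-frame err -1.0089905263820758 0.5649984607587621
[575.51088228 -65.16673095  17.99801386] 11.6583
```

Run:
```python
from h import *
s=arm.observe();p=s["ee_pos"];d=R.from_rotvec(s["orientation"]).as_matrix()[:2,0]
q=p[:2]-50*d
arm.movel([*q,18],vel=60);arm.movel([*q,200],vel=150);arm.wait(.2)
im=wrist();rel(im);t=arm.get_image("top");s=arm.get_image("scene")
cv2.imwrite("pics/f.png",np.hstack([cv2.resize(im["pixels"],(400,250)),cv2.resize(s["pixels"][60:310,130:530],(400,250))]))
for n,i in(("top",t),("scene",s)): print(n);measure(i)
print(arm.observe()["time_s"])
```

```text
clamp 2899 ((678.3818969726562, -27.219043731689453), (60.07716369628906, 45.526145935058594), 81.911865234375)
clamp 3042 ((481.09649658203125, 0.806121826171875), (60.03909683227539, 44.72267150878906), 81.92245483398438)
span 199.2660008928637 park [579.73919678 -13.20646095] cup (579.1987915039062, -11.448883056640625) r 47.92607879638672 z med/std 66.29552914426927 0.7660867913553375 plate-frame err -0.7822231668445838 1.6641048157294183
top
plate rect ((574.166748046875, -13.8541259765625), (380.5771179199219, 517.9313354492188), 0.234462708234787)
blob 247 [673.9 -30.1  37.4] ((675.2411499023438, -30.424121856689453), (59.6500244140625, 45.162513732910156), 82.13941192626953)
blob 242 [477.9  -0.6  37.7] ((477.786376953125, -1.7316856384277344), (58.21784210205078, 45.17791748046875), 81.40896606445312)
park 0.23 [491.  471.3   2.5]
solvent_tin 0.62 [586.6 117.6  14.6]
plate 0.73 [ 5.728e+02 -1.730e+01 -5.000e-01]
scene
plate rect ((573.9959106445312, -14.211456298828125), (519.2516479492188, 379.99072265625), 89.83894348144531)
blob 191 [479.2   4.2  38.5] ((477.03955078125, -0.39226531982421875), (64.15838623046875, 45.9708137512207), 79.61051940917969)
blob 106 [594.7  20.1  41.1] ((590.8616333007812, 15.282896041870117), (37.00642776489258, 90.61748504638672), 59.823272705078125)
blob 207 [675.9 -23.6  38.2] ((674.3916625976562, -29.278823852539062), (63.46864700317383, 45.061256408691406), 80.77234649658203)
blob 88 [605.3 136.6  40.9] ((605.1104736328125, 135.71487426757812), (6.503615379333496, 70.20845794677734), 48.424110412597656)
ink_cup 0.96 [579.3 -14.    6.9]
park 0.72 [572.  -15.7  12.7]
solvent_tin 0.66 [588.1 115.4   8. ]
solvent_tin 0.24 [485.1 466.8   3.5]
plate 0.92 [575.9 -13.9   2.1]
plate 0.39 [574.3 -16.   12.7]
14.7583
```

View pics/f.png

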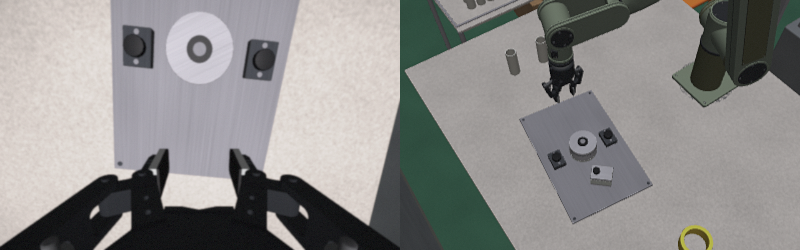

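The left view shows the cup (199,47) upright between the clamps (138,47) and (261,60), and the gripper is clear. I'll swing the arm out of the top camera's view for one independent check.

Run:
```python
from h import *
arm.move_joints([-1.381,0.207,1.542,0,1.393,-0.15]);arm.wait(.2)
im=arm.get_image("top");C=cloud(im);rel(im)
T=im["cam_to_world"]
for t in("ink_cup","park","solvent_tin","tube_a","tape_roll"):
    print(t,[(round(d["confidence"],2),np.round(T[:3,:3]@d["at"]+T[:3,3],1)) for d in arm.tip_of(im,t)[:2]])
m=(C[...,2]>62)&(C[...,2]<72)&(np.hypot(C[...,0]-577,C[...,1]+15)<60);print(cv2.minEnclosingCircle(C[m][:,:2].astype(np.float32)),arm.observe()["time_s"])
```

```text
clamp 249 ((675.0139770507812, -30.358566284179688), (59.43812561035156, 45.241207122802734), 82.41840362548828)
clamp 256 ((477.670166015625, -2.4370193481445312), (59.72917175292969, 44.975399017333984), 81.4959487915039)Traceback (most recent call last):
  File "<stdin>", line 3, in <module>
  File "h.py", line 35, in rel
    l,st=cv2.connectedComponentsWithStats(m.astype(np.uint8))[1:3];i=1+np.argmax(st[1:,4]);p=C[l==i]
                                                                       ~~~~~~~~~^^^^^^^^^^
    return _wrapfunc(a, 'argmax', axis=axis, out=out, **kwds)
    return bound(*args, **kwds)
ValueError: attempt to get argmax of an empty sequence
```

Run:
```python
from h import *
im=arm.get_image("top");C=cloud(im);T=im["cam_to_world"]
for t in("ink_cup","park","solvent_tin","tube_a","tape_roll"):
    print(t,[(round(d["confidence"],2),np.round(T[:3,:3]@d["at"]+T[:3,3],1)) for d in arm.tip_of(im,t)[:2]])
m=(C[...,2]>62)&(C[...,2]<72)&(np.hypot(C[...,0]-577,C[...,1]+15)<60);print(m.sum(),cv2.minEnclosingCircle(C[m][:,:2].astype(np.float32)),arm.observe()["time_s"])
```

```text
ink_cup [(0.73, array([577.7, -10.7,  14.2]))]
park [(0.78, array([575.5, -17.5,  12.8])), (0.4, array([ 588.6, -483.1,    2.6]))]
solvent_tin [(0.7, array([588.1, 117.3,  10.9]))]
tube_a [(0.7, array([ 458.3, -474. ,    5.2])), (0.59, array([ 587.1, -483.4,    4.1]))]
tape_roll [(0.85, array([492.6, 468.6,   2.8]))]
624 ((576.7801513671875, -14.937026023864746), 47.91889953613281) 17.3667
```

```bash
python3 -c "
from rig import arm
print(arm.close_job())"
```

```text
the job is handed in; nothing more can be done
None
```

The ink cup was slid upright to within about 2 mm of the midpoint between the clamps; the tin, tubes and tape roll did not move, and the job was handed in at about 17 s with the arm clear.

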